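# Jars from the draining rack to the wooden rack, in reverse order

## Task

The washed jars are dry: move all four from the steel draining rack to the wooden rack, one to a cell, in reverse order, so that the one now at the near end (closest to the robot) finishes at the far end, and so on down the row. Set each one down gently, standing upright on the floor of its cell, never letting one tip over, and let go of them all.

Things in the scene. Friction and masses are not known exactly. Their poses are not given: they have to be found in the camera images.
- tall_jar: tall round clip-lid glass jar, 50 mm diameter, 108 mm high; empty, closed, 0.15-0.4 kg. Origin: centre of its underside. Sides straight up to 24 mm below the top; a wire clip sticks out 6 mm on its +x side only. Starts in a cell of the draining rack, within 4 mm of its pad's centre, its x axis within 0.2 rad of that rack's. Grip it across its y axis, TCP about 84 mm above its underside.
- squat_jar: squat round clip-lid glass jar, 58 mm diameter, 84 mm high; empty, closed, 0.15-0.4 kg. Origin: centre of its underside. Sides straight up to 24 mm below the top; a wire clip sticks out 6 mm on its +x side only. Starts in a cell of the draining rack, within 4 mm of its pad's centre, its x axis within 0.2 rad of that rack's. Grip it across its y axis, TCP about 60 mm above its underside.
- square_jar: square clip-lid glass jar, 52 x 52 mm, 98 mm high; empty, closed, 0.15-0.4 kg. Origin: centre of its underside. Sides straight up to 24 mm below the top; a wire clip sticks out 6 mm on its +x side only. Starts in a cell of the draining rack, within 4 mm of its pad's centre, its x axis within 0.2 rad of that rack's. Grip it across its y axis, TCP about 74 mm above its underside.
- canister: round aluminium canister with a small black knob on its lid, 54 mm diameter, 96 mm high over the knob; sides straight to 76 mm, knob foot at 83 mm; empty, closed, 0.15-0.4 kg. Origin: centre of its underside. Starts in a cell of the draining rack, within 4 mm of its pad's centre, its x axis within 0.2 rad of that rack's. Grip it across its y axis, TCP about 59 mm above its underside.
- pad_tall_jar: thin dark rubber pad, 70 x 70 x 4 mm, fixed in the draining rack under the tall jar at the start (origin under its centre, top 10 mm above the counter). It never moves, so it marks the cell in which the tall jar began. The four pads look alike.
- pad_squat_jar: thin dark rubber pad, 70 x 70 x 4 mm, fixed in the draining rack under the squat jar at the start (origin under its centre, top 10 mm above the counter). It never moves, so it marks the cell in which the squat jar began. The four pads look alike.
- pad_square_jar: thin dark rubber pad, 70 x 70 x 4 mm, fixed in the draining rack under the square jar at the start (origin under its centre, top 10 mm above the counter). It never moves, so it marks the cell in which the square jar began. The four pads look alike.
- pad_canister: thin dark rubber pad, 70 x 70 x 4 mm, fixed in the draining rack under the canister at the start (origin under its centre, top 10 mm above the counter). It never moves, so it marks the cell in which the canister began. The four pads look alike.
- drainer: steel draining rack, 350 x 90 mm, fixed, on the robot's left or right: a tray with a wire fence 27 mm high (end loops 48 mm). Origin: centre of its underside. Its x axis runs along the row, away from the robot within 0.25 rad: -x is the near end, +x the far end. Cells centred at x = -120, -40, 40, 120 mm, y = 0.
- rack: wooden rack, 344 x 92 mm, fixed, empty at the start, on the other side. Origin: centre of its underside; floor 12 mm above that. Its x axis runs along the row, away from the robot within 0.25 rad: -x near end, +x far end. Four cells 76 mm square inside, centred at x = -120, -40, 40, 120 mm, y = 0; rails and dividers 14 mm above the floor; end boards reach 48 mm.
Mind the look-alikes: they are no part of the job. Leave any green look-alike of the canister alone. Leave any purple look-alike of the squat_jar alone.

How it is judged:
By the outcome, as a careful person would: the job done as asked, in the order asked, and still so for the second after the job is handed in, with the robot touching nothing.
It also fails if it takes over 112 s, if anything falls off the work surface, if the arm or the gripper's body presses on something with over 40 N, if the wrist force passes 120 N, or if a joint passes its speed limit or range.

## Robot

A 7-joint arm with a two-finger parallel gripper is mounted at the origin on the work surface. World frame = base frame: x ahead of the robot, y to its left, z up, the work surface at z = 0. Lengths are in m, angles in rad, forces in N, time in s.
With the tool pointing down it reaches from about 0.35 to 0.9 m from the base axis. Payload 8.1 kg.
Tool frame: the origin (TCP) lies between the finger pads, 19 mm behind the fingertips; this is the grasp point; z points along the fingers, y is the line along which they close (so a half turn about z gives the same grasp; the last joint's range is limited). The gripper opens to 92 mm and grips with 3 to 60 N. Pads are 19 mm wide; open, the fingers measure 130 mm over their backs; the gripper's body (75 mm by 190 mm) begins 47 mm behind the grasp point.
Start: joints at [1.04, 0.434, 0.025, 1.573, -0.012, 1.134, -0.075], TCP at [0.259, -0.569, 0.246] pointing down, gripper open.
Joint ranges: [-2.62, 2.62], [-0.44, 2.09], [-1.27, 1.32], [0.08, 2.57], [-1.32, 4.46], [0.12, 2], [-2.74, 2.74]. Speed limits (rad/s): [2.22, 2.22, 3.01, 3.01, 3.14, 3.14, 3.14].

## Interface

Orientations are given as [roll, pitch, yaw] about the fixed x, y, z axes, in that order (R = Rz(yaw) Ry(pitch) Rx(roll)).
In Python, from cell import status, viewer, robot gives the robot as it stands. The module is installed in compiled form; this text tells all that it offers.
- The arm moves only by the tool send_rows, never from a script. Its argument "deltas" is a list of rows, each a list of 3 entries, a list of its own where there are three numbers: the shift along the tool's x, y, z in m, then the turn about the tool's z in degrees, then the finger opening in m, from 0 to 0.0918. A call has exactly 5 rows; each row is the pose to reach, as a shift and turn from the pose commanded when the call began, along the tool's axes at that moment; what a row does not reach only later rows make up. A row lasts 1/10 s, in which the tool goes at most 50 mm and 8.59 degrees, less where a joint would pass 70% of its speed; a pose out of reach is approached as far as the arm can. A call with a gripper value outside its range is refused whole. The fingers move at their own pace and stop on an object; the grip force is fixed at half the most. Time passes only in rows, so rows that repeat a pose let the fingers close, or fill a call up. It gives the time, the measured TCP pose, the force, the opening and the grip force at its end, in the units of the state.
- status.get_state(): the state, without advancing time (a new reading comes with each control period).
- viewer.grab_frame(name): name is "scene" or "top"; returns a dict with "pixels" (420x560x3 uint8, red, green, blue), "range_z" (420x560 float32, m along the optical axis (not along the pixel's ray), 0 where there is no reading), "fx", "fy", "cx", "cy" (pixels), "R" (3x3) and "t" (3): a world point X has camera coordinates R X + t. Camera axes: x right, y down, z forward; pixel columns grow to the right and rows downward; lengths in m; the calibration is good to about 2 mm. A picture is of the moment at which its call begins.
- robot.sign_off(): hands the job in; it is judged then, once.
The state is a dict: "clock": time; "joints": joint angles; "joint_velocities": joint speeds; "effort": joint torques, N m; "tool_pos": TCP position; "eef_rot": TCP orientation; "force": force on the tool from outside, world axes, zero at the start; "torque": the same for the moment, N m; "opening": opening from 0.0 (shut) to 1.0 (fully open); "grip_force": force on a finger pad.
Only numpy, scipy, OpenCV 4.12 (cv2) and the standard library are available. Lean on these libraries where they do the work, as an engineer would, in place of code of your own. Each camera call takes 0.05 s, during which the arm holds its last target. There are 200 camera calls.

## Working session

There is one attempt and no reset: what is moved stays moved. The work goes in short steps, Python scripts to look and compute and a tool call to move; the robot and the scene stay as the last step left them, time stands still between calls to the robot, and variables do not carry over. Pictures are saved under pics/ and viewed, at most 14 in all, crops included, and the job is handed in when it is done.

Besides the shell and the picture viewer there is one more tool, called after "Emit:" as name(argument=value, ...), one argument or row to a line, values as JSON. send_rows: Moves the arm, as the interface text tells. Its arguments: {"type":"object","properties":{"deltas":{"type":"array"}},"required":["deltas"]}

```bash
mkdir -p pics
cat > h.py <<'E'
import numpy as np, cv2
from cell import status, viewer, robot
def grab(n, save=None):
    f=viewer.grab_frame(n); 
    if save: cv2.imwrite('pics/'+save, cv2.cvtColor(f['pixels'],cv2.COLOR_RGB2BGR))
    return f
def cloud(f):
    v,u=np.mgrid[:420,:560]; z=f['range_z']
    c=np.stack([(u-f['cx'])/f['fx']*z,(v-f['cy'])/f['fy']*z,z],-1)
    return (c-f['t'])@f['R']
E
python3 - <<'E'
from h import *
print(status.get_state())
for n in('scene','top'):
    f=grab(n,n+'0.png'); print(n,f['fx'],f['cx'],f['cy'],f['R'].round(3).tolist(),f['t'].round(3), (-f['R'].T@f['t']).round(3))
E
```

```text
{'clock': 0.0, 'joints': array([ 1.0403452 ,  0.43522749,  0.02498557,  1.57411631, -0.01159814,
        1.13403811, -0.0751125 ]), 'joint_velocities': array([-0.00068319, -0.00014606,  0.00035265, -0.00190196,  0.00016937,
        0.00191595,  0.0001708 ]), 'effort': array([-3.19858636e-04, -6.67853880e+01,  9.84847583e-01, -3.14467406e+01,
       -6.05518813e-02,  4.26514226e-02,  1.79570775e-04]), 'tool_pos': array([ 0.25905365, -0.56822751,  0.24473489]), 'eef_rot': array([-3.13995580e+00,  1.55430128e-04,  4.27758117e-01]), 'force': array([-0.16339988, -0.1219629 , -0.43987873]), 'torque': array([-0.01719074, -0.02857404, -0.00802154]), 'grip_force': 0.0, 'opening': 0.9969389894253371}
scene 498.4572222995021 278.5253197479939 203.6383077304964 [[0.795, 0.607, 0.009], [0.423, -0.544, -0.724], [-0.435, 0.579, -0.689]] [-0.425 -0.146  1.395] [ 1.007 -0.63   0.86 ]
top 404.9252522280525 281.38370339781335 211.9061004439363 [[0.026, -0.999, 0.025], [-0.989, -0.029, -0.147], [0.148, -0.021, -0.989]] [0.018 0.508 0.726] [0.395 0.048 0.792]
```

```bash
ls pics
```

```text
scene0.png
top0.png
```

View pics/scene0.png

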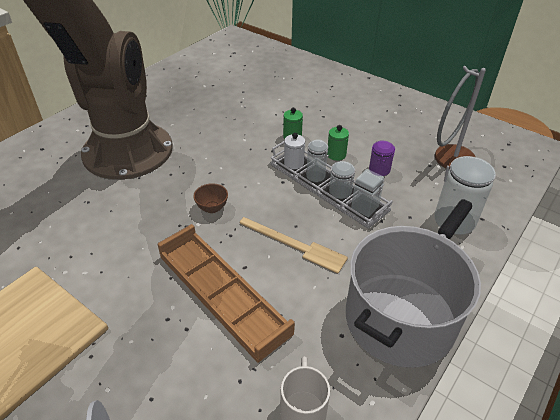

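View pics/top0.png

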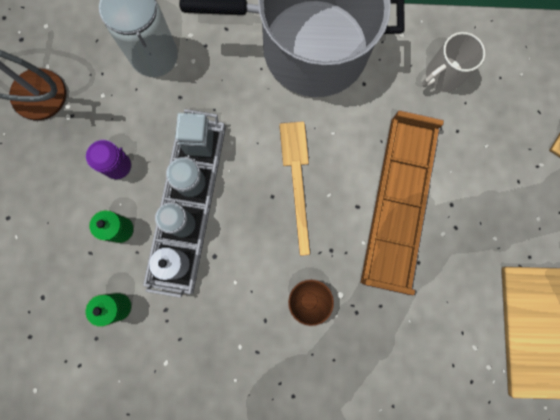

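Top view: drainer on the left, near to far: canister (168,263), round jar (172,218), round jar (185,177), square jar (193,128). The wooden rack runs (390,285) to (418,120). The green and purple look-alikes stand left of the drainer. In the scene view the jar at (317,150) looks narrow (tall) and the one at (342,175) wide (squat).

```bash
cat > m.py <<'E'
from h import *
for n in('top','scene'):
    f=grab(n); P=cloud(f); ok=f['range_z']>0
    hsv=cv2.cvtColor(f['pixels'],cv2.COLOR_RGB2HSV); H,S,V=cv2.split(hsv)
    x,y,z=P[...,0],P[...,1],P[...,2]
    # wooden rack
    m=ok&(H<20)&(S>110)&(z>.004)&(z<.07)
    nl,lab,st,c=cv2.connectedComponentsWithStats(m.astype(np.uint8))
    for i in range(1,nl):
        if st[i,4]>600:
            q=P[lab==i]; r=cv2.minAreaRect(q[:,:2].astype(np.float32)*1000)
            print(n,'brown',c[i].round(),st[i,4],'rect',np.round(r[0],1),np.round(r[1],1),round(r[2],1),'z pct',np.percentile(q[:,2],[2,50,98]).round(4))
    # tall things in the drainer zone
    m=ok&(z>.06)&(z<.14)&(x>.2)&(x<.75)&(y>.1)&(y<.6)
    m=cv2.morphologyEx(m.astype(np.uint8),cv2.MORPH_OPEN,np.ones((3,3)))
    nl,lab,st,c=cv2.connectedComponentsWithStats(m)
    for i in range(1,nl):
        if st[i,4]>60:
            q=P[lab==i]; zt=np.percentile(q[:,2],97); t=q[q[:,2]>zt-.006]
            r=cv2.minAreaRect(t[:,:2].astype(np.float32)*1000)
            print(n,c[i].round(),st[i,4],'ztop',zt.round(4),'rect',np.round(r[0],1),np.round(r[1],1),round(r[2],1),'rgb',np.median(f['pixels'][lab==i],0))
    # drainer: low band
    m=ok&(S<60)&(z>.02)&(z<.055)&(x>.25)&(x<.75)&(y>.1)&(y<.4)
    m=cv2.morphologyEx(m.astype(np.uint8),cv2.MORPH_CLOSE,np.ones((5,5)))
    nl,lab,st,c=cv2.connectedComponentsWithStats(m)
    i=1+np.argmax(st[1:,4]); q=P[(lab==i)&(z>.02)&(z<.055)]
    print(n,'drainer',[np.round(v,1) for v in cv2.minAreaRect(q[:,:2].astype(np.float32)*1000)])
    np.save(n+'P.npy',P); np.save(n+'I.npy',f['pixels'])
E
python3 m.py
```

```text
top brown [ 42. 102.] 980 rect [729.  516.8] [ 80.4 105.4] 53.1 z pct [0.0082 0.0129 0.0157]
top brown [401. 203.] 8663 rect [ 537.  -200.5] [ 92.6 341.7] 78.9 z pct [0.0107 0.0142 0.0494]
top brown [295. 164.] 1368 rect [575.   2.] [240.6  49.2] 6.2 z pct [0.0067 0.0095 0.0124]
top brown [532. 326.] 5720 rect [ 299.2 -452. ] [107.6 235.9] 89.9 z pct [0.0119 0.0192 0.0221]
top brown [311. 302.] 1549 rect [343.8 -24.8] [77.9 78.3] 2.6 z pct [0.0054 0.0218 0.0474]
top [11. 73.] 201 ztop 0.1277 rect [737.9 524.3] [5.1 9.4] 67.1 rgb [59. 59. 61.]
top [48. 92.] 178 ztop 0.1366 rect [702.7 429.2] [2.8 7.3] 48.9 rgb [58.  55.  54.5]
top [192. 130.] 1123 ztop 0.111 rect [644.9 197.8] [49.9 50.7] 88.0 rgb [160. 175. 180.]
top [103. 156.] 928 ztop 0.0867 rect [596.5 358. ] [48.2 47.3] 3.6 rgb [108.  49. 146.]
top [183. 174.] 937 ztop 0.0965 rect [566.6 211.1] [45.7 47.8] 1.9 rgb [152. 165. 171.]
top [172. 218.] 873 ztop 0.1208 rect [483.  221.9] [40.1 40.3] 61.7 rgb [145. 156. 161.]
top [106. 225.] 828 ztop 0.0972 rect [469.8 343.1] [13.2 14.8] 57.7 rgb [ 23.  143.5  58. ]
top [166. 263.] 859 
[... 525 characters left out ...]
01 ztop 0.0986 rect [472.7 342.9] [12.4  9.4] 84.4 rgb [ 52. 113.  61.]
scene [294. 144.] 372 ztop 0.1077 rect [408.8 230.7] [12.8 11.4] 43.1 rgb [124.  124.5 127. ]
scene [440. 139.] 70 ztop 0.1344 rect [707.5 431.8] [ 5.9 12. ] 38.6 rgb [57.5 60.  60. ]
scene [317. 153.] 506 ztop 0.1223 rect [484.8 218.6] [40.4 34.9] 6.1 rgb [120.5 124.  124.5]
scene [383. 150.] 348 ztop 0.0891 rect [599.7 358.6] [49.2 40.2] 24.1 rgb [110.  60. 135.]
scene [342. 173.] 485 ztop 0.0991 rect [568.2 210.9] [43.8 47.1] 31.2 rgb [144. 149. 150.]
scene [368. 186.] 737 ztop 0.1128 rect [646.8 199.6] [53.5 50.3] 87.2 rgb [121. 122. 125.]
scene drainer [array([525.3, 217.8]), array([ 94.2, 351.3]), np.float64(81.8)]
```

Sizes fit what they must be: drainer 350×90 at (0.525,0.217), axis −7.9°; rack 344×92 at (0.538,−0.200), axis −11°. The jar tops agree across views, about 3 mm high. The tall jar is second and the squat jar third. Next I check clearance for the gripper body.

Run:
```python
from h import *
P=np.vstack([np.load(n+'P.npy').reshape(-1,3) for n in('top','scene')])
c=np.array([.5376,-.200]);a=np.radians(-11.1);e=np.array([np.cos(a),np.sin(a)]);n=np.array([-e[1],e[0]])
for s in(-.12,-.04,.04,.12):
    d=P[:,:2]-(c+s*e);k=(abs(d@e)<.055)&(abs(d@n)<.115)
    print(s,(c+s*e).round(4),'max z',np.percentile(P[k,2],99.9).round(3))
k=(P[:,1]>-.35)&(P[:,1]<.15)&(P[:,2]>.07)&(P[:,2]<.4)&(P[:,0]>.5)
print('tall things: min x',P[k,0].min(), 'zmax',P[k,2].max())
k&=(P[:,0]<.8); print(np.percentile(P[k],[0,2,50,98,100],axis=0).round(3))
```

```text
-0.12 [ 0.4198 -0.1769] max z 0.053
-0.04 [ 0.4983 -0.1923] max z 0.031
0.04 [ 0.5769 -0.2077] max z 0.031
0.12 [ 0.6554 -0.2231] max z 0.052
tall things: min x 0.7463401070775517 zmax 0.15783016047016515
[[ 0.746 -0.337  0.07 ]
 [ 0.751 -0.317  0.072]
 [ 0.77  -0.023  0.112]
 [ 0.798  0.057  0.155]
 [ 0.8    0.068  0.157]]
```

Emit:
send_rows(
  deltas=[
    [[0.02,-0.03,0],-8,0.09],
    [[0.04,-0.07,0],-16,0.09],
    [[0.06,-0.11,0],-24,0.09],
    [[0.08,-0.15,0],-32,0.09],
    [[0.1,-0.19,0],-40,0.09],
  ],
)

```text
clock: 0.7
tool_pos: [0.2712, -0.3525, 0.2454]
eef_rot: [-3.142, 0.0, 1.132]
force: [0.7, -0.0, 0.8]
opening: 0.984
grip_force: 0.0
```

```bash
cat > go.py <<'E'
import sys
from h import *
from scipy.spatial.transform import Rotation as Ro
# go.py x y z psi_deg ... : tool-frame shifts and turns chained from the current pose
s=status.get_state(); p=s['tool_pos']; R=Ro.from_euler('xyz',s['eef_rot'])
a=[float(v) for v in sys.argv[1:]]
print('at',p.round(4),'psi',np.degrees(s['eef_rot'][2]).round(2))
for i in range(0,len(a),4):
    q=np.array(a[i:i+3]); Q=Ro.from_euler('xyz',[np.pi,0,np.radians(a[i+3])])
    d=R.inv().apply(q-p); t=(R.inv()*Q).as_euler('xyz',degrees=True)[2]
    print('shift',d.round(4),'turn',t.round(2)); p,R=q,Q
E
python3 go.py .4 -.13 .24 107 .43 .08 .22 150 .4075 .2305 .2 172.1 .4075 .2305 .069 172.1
```

```text
at [ 0.2712 -0.3525  0.2454] psi 64.84
shift [0.2562 0.0219 0.0053] turn -42.16
shift [0.1921 0.0901 0.02  ] turn -43.0
shift [0.0947 0.1191 0.02  ] turn -22.1
shift [ 0.    -0.     0.131] turn 0.0
```

Emit:
send_rows(
  deltas=[
    [[0.05,0.004,0.001],-8.4,0.09],
    [[0.1,0.008,0.002],-16.8,0.09],
    [[0.15,0.012,0.003],-25.2,0.09],
    [[0.2,0.016,0.004],-33.6,0.09],
    [[0.245,0.02,0.005],-42,0.09],
  ],
)

```text
clock: 1.2
tool_pos: [0.3956, -0.1396, 0.2408]
eef_rot: [3.141, 0.001, 1.865]
force: [1.5, -0.7, -0.1]
opening: 0.982
grip_force: 0.0
```

Emit:
send_rows(
  deltas=[
    [[0.04,0.018,0.004],-8.5,0.09],
    [[0.08,0.036,0.008],-17,0.09],
    [[0.12,0.054,0.012],-25.5,0.09],
    [[0.16,0.072,0.016],-34,0.09],
    [[0.19,0.09,0.02],-42.5,0.09],
  ],
)

```text
clock: 1.7
tool_pos: [0.4269, 0.0685, 0.2207]
eef_rot: [3.141, 0.001, 2.608]
force: [0.1, -1.6, 0.3]
opening: 0.979
grip_force: 0.0
```

```bash
python3 go.py  .4075 .2305 .16 172.1
```

```text
at [0.4269 0.0685 0.2207] psi 149.44
shift [0.0991 0.1296 0.0607] turn -22.66
```

Emit:
send_rows(
  deltas=[
    [[0.025,0.035,0.005],-6,0.09],
    [[0.05,0.07,0.015],-12,0.09],
    [[0.08,0.105,0.025],-18,0.09],
    [[0.0985,0.13,0.04],-22.7,0.09],
    [[0.0985,0.13,0.055],-22.7,0.09],
  ],
)

```text
clock: 2.2
tool_pos: [0.4087, 0.2332, 0.1655]
eef_rot: [3.138, 0.0, 3.006]
force: [0.0, -0.6, 0.4]
opening: 0.977
grip_force: 0.0
```

```bash
python3 go.py  .4075 .2305 .069 172.1; python3 -c "
from h import *; f=grab('scene','s1.png'); import cv2; i=cv2.imread('pics/s1.png')[60:260,220:460]; cv2.imwrite('pics/s1c.png',cv2.resize(i,None,fx=3,fy=3))"
```

```text
at [0.4087 0.2332 0.1655] psi 172.22
shift [ 0.0009 -0.0033  0.0965] turn 0.12
```

View pics/s1c.png

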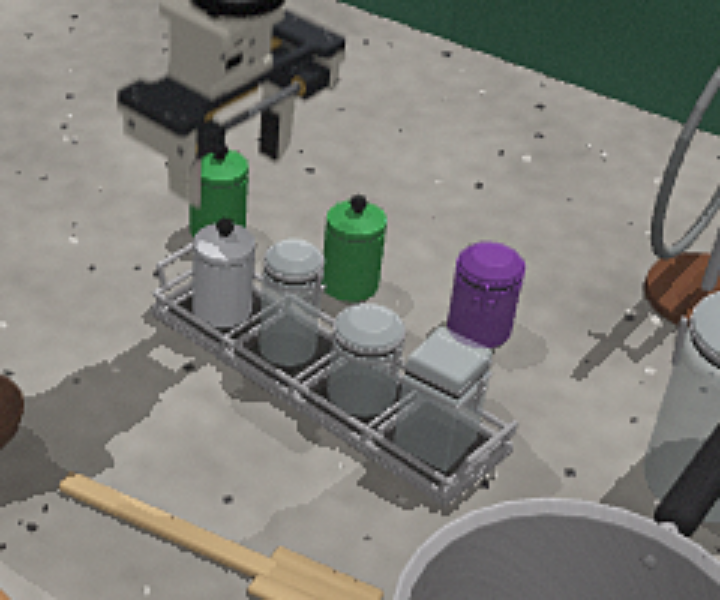

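The crop shows the fingers at (185,190) and (275,140), straddling the canister knob at (225,228), with the hand above it and clear of the green look-alikes. I descend and grip.

Emit:
send_rows(
  deltas=[
    [[0.001,-0.003,0.02],0,0.09],
    [[0.001,-0.003,0.045],0,0.09],
    [[0.001,-0.003,0.07],0,0.09],
    [[0.001,-0.003,0.09],0,0.09],
    [[0.001,-0.003,0.096],0,0.09],
  ],
)

```text
clock: 2.75
tool_pos: [0.4078, 0.2238, 0.0681]
eef_rot: [-3.139, -0.002, 2.996]
force: [0.7, -0.3, 0.1]
opening: 0.984
grip_force: 0.0
```

Emit:
send_rows(
  deltas=[
    [[0,0,0],0,0.07],
    [[0,0,0],0,0.06],
    [[0,0,0],0,0.052],
    [[0,0,0],0,0.045],
    [[0,0,0],0,0.045],
  ],
)

```text
clock: 3.25
tool_pos: [0.4091, 0.2263, 0.0704]
eef_rot: [3.14, 0.002, 2.997]
force: [0.8, 2.6, 1.5]
opening: 0.594
grip_force: 1.2
```

```bash
python3 go.py  .4075 .2305 .069 172.1
```

```text
at [0.4091 0.2263 0.0704] psi 171.71
shift [0.0022 0.004  0.0014] turn -0.39
```

Emit:
send_rows(
  deltas=[
    [[0,0,0],0,0.045],
    [[0,0,0],0,0.045],
    [[0,0,0],0,0.045],
    [[0,0,0],0,0.045],
    [[0,0,0],0,0.045],
  ],
)

```text
clock: 3.75
tool_pos: [0.4091, 0.2263, 0.0703]
eef_rot: [3.14, 0.002, 2.997]
force: [0.7, 2.1, 6.8]
opening: 0.581
grip_force: 30.0
```

```bash
python3 -c "
from h import *
for i in range(4):
    grab('top'); s=status.get_state(); print(s['tool_pos'].round(4),s['eef_rot'].round(3),s['opening'],s['grip_force'])"; python3 go.py  .4075 .2305 .2 172 .48 .02 .2 171 .655 -.223 .2 168.9
```

```text
[0.4091 0.2263 0.0703] [3.140e+00 2.000e-03 2.997e+00] 0.5790491752126007 30.003505226777634
[0.409  0.2263 0.0703] [3.140e+00 1.000e-03 2.997e+00] 0.5791462977350181 30.003448173520155
[0.4091 0.2263 0.0703] [3.140e+00 2.000e-03 2.997e+00] 0.5788756454285083 30.003529598634486
[0.4091 0.2263 0.0703] [3.140e+00 1.000e-03 2.997e+00] 0.5817555651624936 30.003530722769938
at [0.4091 0.2263 0.0703] psi 171.72
shift [ 0.002   0.0042 -0.1297] turn -0.28
shift [-0.1011 -0.1984 -0.    ] turn 1.0
shift [-0.2109 -0.2126 -0.    ] turn 2.1
```

Emit:
send_rows(
  deltas=[
    [[0,0,-0.008],0,0.045],
    [[0,0,-0.03],0,0.045],
    [[0,0,-0.06],0,0.045],
    [[0,0,-0.095],0,0.045],
    [[0,0,-0.13],0,0.045],
  ],
)

```text
clock: 4.45
tool_pos: [0.4073, 0.2245, 0.2006]
eef_rot: [-3.14, -0.002, 2.997]
force: [1.5, 0.1, -1.6]
opening: 0.576
grip_force: 30.0
```

Emit:
send_rows(
  deltas=[
    [[-0.01,-0.02,0],0,0.045],
    [[-0.03,-0.055,0],0,0.045],
    [[-0.05,-0.1,0],0.5,0.045],
    [[-0.075,-0.145,0],0.8,0.045],
    [[-0.1,-0.19,0],1,0.045],
  ],
)

```text
clock: 4.95
tool_pos: [0.4783, 0.0233, 0.1998]
eef_rot: [-3.141, -0.001, 2.98]
force: [0.9, -0.0, -1.8]
opening: 0.577
grip_force: 30.0
```

Emit:
send_rows(
  deltas=[
    [[-0.03,-0.035,0],0.5,0.045],
    [[-0.065,-0.07,0],1,0.045],
    [[-0.1,-0.105,0],1.5,0.045],
    [[-0.135,-0.14,0],2,0.045],
    [[-0.165,-0.17,0],2,0.045],
  ],
)

```text
clock: 5.45
tool_pos: [0.6142, -0.1719, 0.1992]
eef_rot: [-3.141, -0.002, 2.943]
force: [-0.2, 1.1, -1.5]
opening: 0.583
grip_force: 30.0
```

```bash
python3 -c "
from h import *
f=grab('top');grab('top');grab('top')"; python3 go.py .6554 -.2231 .19 168.9
```

```text
at [ 0.6139 -0.1723  0.1983] psi 168.42
shift [-0.0509 -0.0415  0.0082] turn -0.48
```

Emit:
send_rows(
  deltas=[
    [[-0.02,-0.015,0],0,0.045],
    [[-0.04,-0.03,0],-0.5,0.045],
    [[-0.051,-0.041,0.01],-0.5,0.045],
    [[-0.051,-0.041,0.04],-0.5,0.045],
    [[-0.051,-0.041,0.08],-0.5,0.045],
  ],
)

```text
clock: 6.1
tool_pos: [0.6567, -0.2186, 0.1197]
eef_rot: [3.141, 0.002, 2.953]
force: [1.1, -0.8, -1.9]
opening: 0.583
grip_force: 30.0
```

```bash
python3 -c "
from h import *
f=grab('top');grab('scene','s2.png')
i=cv2.imread('pics/s2.png')[180:400,130:430]; cv2.imwrite('pics/s2c.png',cv2.resize(i,None,fx=2.5,fy=2.5))"; python3 go.py .6554 -.2231 .0723 168.9
```

```text
at [ 0.6515 -0.2179  0.1134] psi 169.27
shift [-0.0052 -0.0044  0.041 ] turn 0.37
```

View pics/s2c.png

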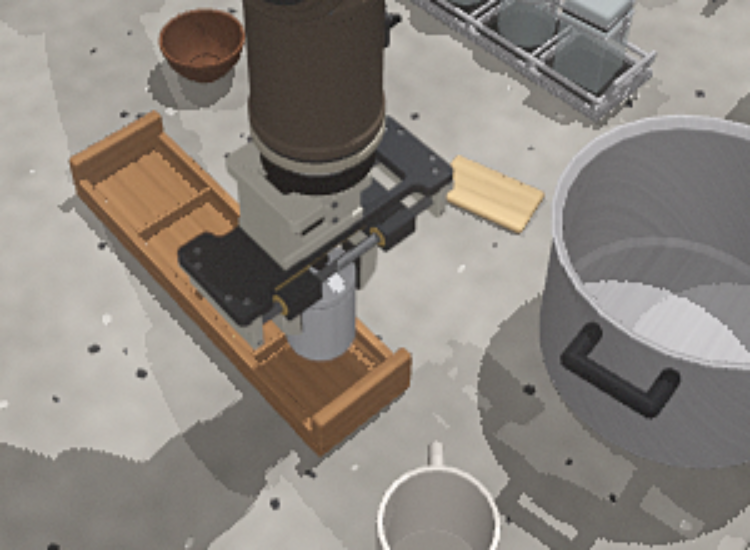

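The crop shows the canister (325,320) hanging upright over the far cell, clear of the pot and mug. I lower it.

Emit:
send_rows(
  deltas=[
    [[-0.005,-0.004,0.01],0.4,0.045],
    [[-0.005,-0.004,0.022],0.4,0.045],
    [[-0.005,-0.004,0.032],0.4,0.045],
    [[-0.005,-0.004,0.037],0.4,0.045],
    [[-0.005,-0.004,0.04],0.4,0.045],
  ],
)

```text
clock: 6.7
tool_pos: [0.6603, -0.2237, 0.0793]
eef_rot: [-3.142, -0.0, 2.946]
force: [0.3, -0.4, -2.6]
opening: 0.581
grip_force: 30.0
```

```bash
python3 -c "
from h import *
f=grab('top');grab('top');grab('top');print(status.get_state()['force'])"; python3 go.py .6554 -.2231 .0723 168.9
```

```text
[ 0.24908403 -0.72062249 -0.38232492]
at [ 0.6605 -0.2238  0.0798] psi 168.81
shift [ 0.0051 -0.0003  0.0075] turn -0.09
```

Emit:
send_rows(
  deltas=[
    [[0.005,0,0.002],0,0.045],
    [[0.005,0,0.004],0,0.045],
    [[0.005,0,0.006],0,0.045],
    [[0.005,0,0.007],0,0.045],
    [[0.005,0,0.007],0,0.045],
  ],
)

```text
clock: 7.35
tool_pos: [0.6555, -0.2229, 0.0725]
eef_rot: [-3.142, 0.0, 2.946]
force: [0.5, 0.5, -1.9]
opening: 0.579
grip_force: 30.0
```

```bash
python3 -c "
from h import *
f=grab('top');grab('top');grab('top');print(status.get_state()['force'])"; python3 go.py .6554 -.2231 .0723 168.9
```

```text
[-0.80091791  0.65815638 -1.70679505]
at [ 0.6555 -0.2229  0.0725] psi 168.81
shift [ 0.0001 -0.0002  0.0002] turn -0.09
```

Emit:
send_rows(
  deltas=[
    [[0,0,0.001],0,0.045],
    [[0,0,0.001],0,0.045],
    [[0,0,0.001],0,0.057],
    [[0,0,0.001],0,0.065],
    [[0,0,0.001],0,0.09],
  ],
)

```text
clock: 8.0
tool_pos: [0.6556, -0.2229, 0.0715]
eef_rot: [3.142, 0.0, 2.946]
force: [-0.3, -0.4, -0.1]
opening: 0.74
grip_force: 0.0
```

Emit:
send_rows(
  deltas=[
    [[0,0,0],0,0.09],
    [[0,0,0],0,0.09],
    [[0,0,0],0,0.09],
    [[0,0,0],0,0.09],
    [[0,0,-0.02],0,0.09],
  ],
)

```text
clock: 8.5
tool_pos: [0.6536, -0.2228, 0.089]
eef_rot: [3.142, -0.005, 2.946]
force: [0.1, -0.6, 0.1]
opening: 0.983
grip_force: 0.0
```

```bash
python3 go.py .6554 -.2231 .19 169 .54 0 .19 170.5 .484 .2205 .19 172.1
```

```text
at [ 0.6536 -0.2228  0.089 ] psi 168.81
shift [-1.30e-03  1.00e-04 -1.01e-01] turn -0.19
shift [0.1558 0.197  0.    ] turn -1.5
shift [0.0916 0.2082 0.    ] turn -1.6
```

Emit:
send_rows(
  deltas=[
    [[0,0,-0.03],0,0.09],
    [[0,0,-0.065],0,0.09],
    [[0.015,0.015,-0.1],0,0.09],
    [[0.04,0.045,-0.102],0,0.09],
    [[0.07,0.085,-0.102],-0.5,0.09],
  ],
)

```text
clock: 9.0
tool_pos: [0.6037, -0.1269, 0.1949]
eef_rot: [-3.141, 0.003, 2.951]
force: [1.2, 1.3, -0.6]
opening: 0.983
grip_force: 0.0
```

Emit:
send_rows(
  deltas=[
    [[0.03,0.04,0],-0.4,0.09],
    [[0.06,0.08,0],-0.6,0.09],
    [[0.09,0.12,0],-1,0.09],
    [[0.11,0.16,0],-1,0.09],
    [[0.13,0.2,0],-1.4,0.09],
  ],
)

```text
clock: 9.5
tool_pos: [0.5118, 0.0961, 0.1939]
eef_rot: [-3.141, 0.001, 2.979]
force: [1.2, 0.3, 0.6]
opening: 0.982
grip_force: 0.0
```

Emit:
send_rows(
  deltas=[
    [[0.012,0.04,0],-0.4,0.09],
    [[0.022,0.075,0],-0.8,0.09],
    [[0.035,0.1,0],-1.3,0.09],
    [[0.043,0.115,0],-1.4,0.09],
    [[0.043,0.115,0],-1.4,0.09],
  ],
)

```text
clock: 10.0
tool_pos: [0.4875, 0.2182, 0.1939]
eef_rot: [3.14, -0.0, 3.009]
force: [-0.3, -0.5, 0.1]
opening: 0.983
grip_force: 0.0
```

```bash
python3 -c "
from h import *
for i in range(5):grab('top')
f=grab('scene','s3.png')
i=cv2.imread('pics/s3.png')[60:360,130:460]; cv2.imwrite('pics/s3c.png',cv2.resize(i,None,fx=2,fy=2))"; python3 go.py .484 .2203 .094 172.1
```

```text
at [0.4893 0.2138 0.1934] psi 171.99
shift [0.0062 0.0057 0.0994] turn -0.11
```

View pics/s3c.png

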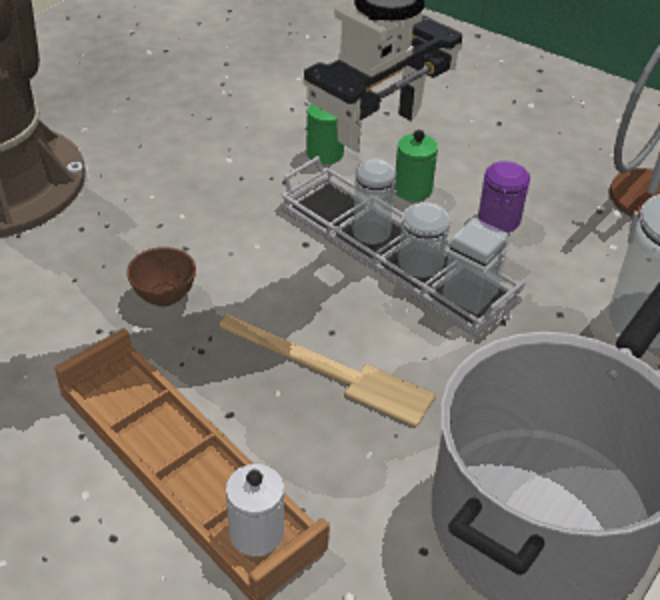

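The canister stands upright in the far cell (crop 255,515) and the hand is over the tall jar (375,170). I descend.

Emit:
send_rows(
  deltas=[
    [[0.006,0.0057,0.01],0,0.09],
    [[0.006,0.0057,0.035],0,0.09],
    [[0.006,0.0057,0.06],0,0.09],
    [[0.006,0.0057,0.085],0,0.09],
    [[0.006,0.0057,0.099],0,0.09],
  ],
)

```text
clock: 10.8
tool_pos: [0.4824, 0.221, 0.0922]
eef_rot: [-3.14, -0.002, 3.004]
force: [0.1, -0.4, 0.2]
opening: 0.983
grip_force: 0.0
```

Emit:
send_rows(
  deltas=[
    [[0,0,0],0,0.07],
    [[0,0,0],0,0.06],
    [[0,0,0],0,0.052],
    [[0,0,0],0,0.04],
    [[0,0,0],0,0.04],
  ],
)

```text
clock: 11.3
tool_pos: [0.4841, 0.2218, 0.0953]
eef_rot: [3.141, 0.001, 3.004]
force: [0.5, -0.0, 1.0]
opening: 0.597
grip_force: 0.0
```

Emit:
send_rows(
  deltas=[
    [[0,0,0],0,0.04],
    [[0,0,0],0,0.04],
    [[0,0,0],0,0.04],
    [[0,0,0],0,0.04],
    [[0,0,0],0,0.04],
  ],
)

```text
clock: 11.8
tool_pos: [0.4841, 0.222, 0.095]
eef_rot: [3.141, 0.001, 3.004]
force: [-0.7, 0.8, 5.6]
opening: 0.536
grip_force: 30.0
```

```bash
python3 go.py  .484 .2203 .224 172 .52 .01 .224 171 .5769 -.2077 .224 168.9
```

```text
at [0.4841 0.222  0.095 ] psi 172.11
shift [-0.0003 -0.0016 -0.129 ] turn 0.11
shift [-0.0649 -0.2032 -0.    ] turn 1.0
shift [-0.0903 -0.2061 -0.    ] turn 2.1
```

Emit:
send_rows(
  deltas=[
    [[0,0,-0.008],0,0.04],
    [[0,0,-0.03],0,0.04],
    [[0,0,-0.06],0,0.04],
    [[0,0,-0.095],0,0.04],
    [[0,0,-0.13],0,0.04],
  ],
)

```text
clock: 12.3
tool_pos: [0.4828, 0.2211, 0.2255]
eef_rot: [-3.141, -0.002, 3.004]
force: [0.6, 0.4, -2.9]
opening: 0.538
grip_force: 30.0
```

Emit:
send_rows(
  deltas=[
    [[-0.01,-0.025,0],0,0.04],
    [[-0.025,-0.065,0],0,0.04],
    [[-0.04,-0.11,0],0.5,0.04],
    [[-0.055,-0.155,0],0.8,0.04],
    [[-0.065,-0.2,0],1,0.04],
  ],
)

```text
clock: 12.8
tool_pos: [0.5204, 0.0124, 0.2245]
eef_rot: [-3.141, -0.001, 2.986]
force: [0.6, 1.6, -3.4]
opening: 0.535
grip_force: 30.0
```

Emit:
send_rows(
  deltas=[
    [[-0.02,-0.045,0],0.5,0.04],
    [[-0.04,-0.09,0],1,0.04],
    [[-0.06,-0.13,0],1.5,0.04],
    [[-0.075,-0.16,0],2,0.04],
    [[-0.082,-0.18,0],2,0.04],
  ],
)

```text
clock: 13.3
tool_pos: [0.5734, -0.1797, 0.2239]
eef_rot: [-3.141, -0.001, 2.948]
force: [1.2, 0.5, -2.8]
opening: 0.534
grip_force: 30.0
```

```bash
python3 -c "
from h import *
for i in range(5):grab('top')"; python3 go.py .5769 -.2077 .12 168.9
```

```text
at [ 0.5732 -0.1749  0.2243] psi 169.16
shift [-0.0099 -0.0317  0.1043] turn 0.26
```

Emit:
send_rows(
  deltas=[
    [[-0.005,-0.015,0],0.3,0.04],
    [[-0.01,-0.0315,0],0.3,0.04],
    [[-0.01,-0.0315,0.03],0.3,0.04],
    [[-0.01,-0.0315,0.06],0.3,0.04],
    [[-0.01,-0.0315,0.085],0.3,0.04],
  ],
)

```text
clock: 14.05
tool_pos: [0.5772, -0.21, 0.1381]
eef_rot: [-3.141, -0.001, 2.946]
force: [-0.1, -0.7, -2.8]
opening: 0.536
grip_force: 30.0
```

```bash
python3 -c "
from h import *
for i in range(6):grab('top')"; python3 go.py .5769 -.2077 .097 168.9
```

```text
at [ 0.5787 -0.2091  0.1412] psi 168.8
shift [0.0022 0.001  0.0442] turn -0.1
```

Emit:
send_rows(
  deltas=[
    [[0.002,0.001,0.01],0,0.04],
    [[0.002,0.001,0.022],0,0.04],
    [[0.002,0.001,0.032],0,0.04],
    [[0.002,0.001,0.037],0,0.04],
    [[0.002,0.001,0.039],0,0.04],
  ],
)

```text
clock: 14.85
tool_pos: [0.5754, -0.2072, 0.0995]
eef_rot: [3.141, -0.001, 2.946]
force: [0.2, -0.8, -2.1]
opening: 0.537
grip_force: 30.0
```

```bash
python3 -c "
from h import *
for i in range(5):grab('top')"; python3 go.py .5769 -.2077 .097 168.9
```

```text
at [ 0.5762 -0.2074  0.1009] psi 168.81
shift [-0.0008 -0.0002  0.0039] turn -0.09
```

Emit:
send_rows(
  deltas=[
    [[0,0,0.002],0,0.04],
    [[0,0,0.003],0,0.04],
    [[0,0,0.004],0,0.04],
    [[0,0,0.0045],0,0.04],
    [[0,0,0.005],0,0.04],
  ],
)

```text
clock: 15.6
tool_pos: [0.5765, -0.2074, 0.0971]
eef_rot: [-3.141, 0.002, 2.946]
force: [-4.9, 0.2, 14.3]
opening: 0.536
grip_force: 30.0
```

Emit:
send_rows(
  deltas=[
    [[0,0,0],0,0.04],
    [[0,0,0],0,0.053],
    [[0,0,0],0,0.06],
    [[0,0,0],0,0.09],
    [[0,0,0],0,0.09],
  ],
)

```text
clock: 16.1
tool_pos: [0.5759, -0.2074, 0.0954]
eef_rot: [3.142, -0.0, 2.946]
force: [0.3, -0.4, -0.1]
opening: 0.779
grip_force: 0.0
```

Emit:
send_rows(
  deltas=[
    [[0,0,0],0,0.09],
    [[0,0,0],0,0.09],
    [[0,0,-0.02],0,0.09],
    [[0,0,-0.05],0,0.09],
    [[0,0,-0.08],0,0.09],
  ],
)

```text
clock: 16.6
tool_pos: [0.5755, -0.2072, 0.1761]
eef_rot: [3.141, -0.001, 2.947]
force: [0.0, 0.1, 0.1]
opening: 0.98
grip_force: 0.0
```

```bash
python3 go.py  .55 0 .18 170.5 .5675 .211 .18 172.1
```

```text
at [ 0.5755 -0.2072  0.1761] psi 168.82
shift [ 0.0652  0.1983 -0.0038] turn -1.68
shift [0.0176 0.211  0.    ] turn -1.6
```

Emit:
send_rows(
  deltas=[
    [[0.012,0.03,0],0,0.09],
    [[0.025,0.07,-0.004],-0.5,0.09],
    [[0.04,0.115,-0.004],-1,0.09],
    [[0.053,0.16,-0.004],-1.4,0.09],
    [[0.065,0.2,-0.004],-1.7,0.09],
  ],
)

```text
clock: 17.1
tool_pos: [0.5505, 0.0038, 0.1798]
eef_rot: [3.141, 0.001, 2.977]
force: [1.2, 0.7, 1.0]
opening: 0.982
grip_force: 0.0
```

Emit:
send_rows(
  deltas=[
    [[0.006,0.045,0],-0.4,0.09],
    [[0.01,0.09,0],-0.8,0.09],
    [[0.014,0.13,0],-1.2,0.09],
    [[0.017,0.165,0],-1.5,0.09],
    [[0.0175,0.195,0],-1.6,0.09],
  ],
)

```text
clock: 17.6
tool_pos: [0.5653, 0.1992, 0.1796]
eef_rot: [3.141, -0.0, 3.006]
force: [0.3, 0.2, 0.9]
opening: 0.984
grip_force: 0.0
```

```bash
python3 -c "
from h import *
for i in range(6):grab('top')
f=grab('scene','s4.png')
i=cv2.imread('pics/s4.png')[60:360,130:460]; cv2.imwrite('pics/s4c.png',cv2.resize(i,None,fx=2,fy=2))"; python3 go.py .5675 .211 .070 172.1
```

```text
at [0.566  0.1951 0.1793] psi 172.0
shift [0.0007 0.0161 0.1093] turn -0.1
```

View pics/s4c.png

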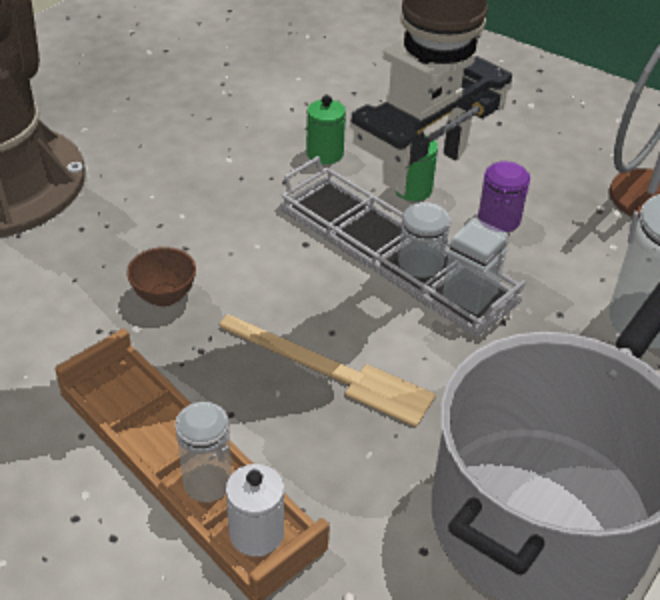

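The tall jar stands upright in the third cell (205,450), with the canister behind it. I go down on the squat jar (425,240).

Emit:
send_rows(
  deltas=[
    [[0.0007,0.012,0],0,0.09],
    [[0.0007,0.016,0.015],0,0.09],
    [[0.0007,0.016,0.045],0,0.09],
    [[0.0007,0.016,0.08],0,0.09],
    [[0.0007,0.016,0.109],0,0.09],
  ],
)

```text
clock: 18.45
tool_pos: [0.5666, 0.2124, 0.0679]
eef_rot: [-3.141, -0.001, 3.004]
force: [0.4, -0.6, -1.0]
opening: 0.98
grip_force: 0.0
```

Emit:
send_rows(
  deltas=[
    [[0,0,0],0,0.08],
    [[0,0,0],0,0.07],
    [[0,0,0],0,0.06],
    [[0,0,0],0,0.048],
    [[0,0,0],0,0.048],
  ],
)

```text
clock: 18.95
tool_pos: [0.568, 0.2125, 0.0719]
eef_rot: [3.141, 0.002, 3.003]
force: [-1.3, -2.3, 6.2]
opening: 0.622
grip_force: 30.0
```

Emit:
send_rows(
  deltas=[
    [[0,0,0],0,0.048],
    [[0,0,0],0,0.048],
    [[0,0,0],0,0.048],
    [[0,0,0],0,0.048],
    [[0,0,0],0,0.048],
  ],
)

```text
clock: 19.45
tool_pos: [0.5681, 0.2125, 0.0719]
eef_rot: [3.141, 0.002, 3.003]
force: [-1.3, -2.2, 5.8]
opening: 0.62
grip_force: 30.0
```

```bash
python3 go.py  .5675 .211 .20 172.1 .53 .0 .2 171 .4983 -.1923 .2 168.9
```

```text
at [0.5681 0.2125 0.0719] psi 172.09
shift [ 1.000e-04 -1.500e-03 -1.281e-01] turn -0.01
shift [ 0.0081 -0.2142 -0.    ] turn 1.1
shift [ 0.0012 -0.1949 -0.    ] turn 2.1
```

Emit:
send_rows(
  deltas=[
    [[0,0,-0.008],0,0.048],
    [[0,0,-0.03],0,0.048],
    [[0,0,-0.06],0,0.048],
    [[0,0,-0.095],0,0.048],
    [[0,0,-0.13],0,0.048],
  ],
)

```text
clock: 19.95
tool_pos: [0.5668, 0.2126, 0.2022]
eef_rot: [3.142, -0.001, 3.004]
force: [0.7, -0.0, -2.5]
opening: 0.621
grip_force: 30.0
```

Emit:
send_rows(
  deltas=[
    [[0.002,-0.025,0],0,0.048],
    [[0.004,-0.065,0],0,0.048],
    [[0.006,-0.11,0],0.5,0.048],
    [[0.008,-0.16,0],0.8,0.048],
    [[0.008,-0.21,0],1,0.048],
  ],
)

```text
clock: 20.45
tool_pos: [0.5297, 0.0044, 0.2012]
eef_rot: [-3.141, 0.001, 2.987]
force: [0.9, -1.6, -2.9]
opening: 0.624
grip_force: 30.0
```

Emit:
send_rows(
  deltas=[
    [[0,-0.05,0],0.5,0.048],
    [[0,-0.1,0],1,0.048],
    [[0,-0.14,0],1.5,0.048],
    [[0,-0.165,0],2,0.048],
    [[0,-0.18,0],2.1,0.048],
  ],
)

```text
clock: 20.95
tool_pos: [0.5019, -0.1748, 0.2009]
eef_rot: [-3.141, 0.0, 2.946]
force: [0.1, -0.4, -3.1]
opening: 0.623
grip_force: 30.0
```

```bash
python3 -c "
from h import *
for i in range(5):grab('top')"; python3 go.py .4983 -.1923 .0739 168.9
```

```text
at [ 0.5032 -0.1701  0.2008] psi 169.15
shift [ 0.0007 -0.0228  0.1269] turn 0.25
```

Emit:
send_rows(
  deltas=[
    [[0.0007,-0.013,0],0.2,0.048],
    [[0.0007,-0.023,0.01],0.2,0.048],
    [[0.0007,-0.023,0.035],0.2,0.048],
    [[0.0007,-0.023,0.06],0.2,0.048],
    [[0.0007,-0.023,0.085],0.2,0.048],
  ],
)

```text
clock: 21.7
tool_pos: [0.4972, -0.1953, 0.114]
eef_rot: [-3.141, -0.0, 2.946]
force: [0.3, -1.3, -2.3]
opening: 0.62
grip_force: 30.0
```

```bash
python3 -c "
from h import *
for i in range(8):grab('top')"; python3 go.py .4983 -.1923 .0739 168.9
```

```text
at [ 0.4985 -0.1948  0.1167] psi 168.8
shift [0.0007 0.0025 0.0428] turn -0.1
```

Emit:
send_rows(
  deltas=[
    [[0.0007,0.0025,0.01],0,0.048],
    [[0.0007,0.0025,0.022],0,0.048],
    [[0.0007,0.0025,0.032],0,0.048],
    [[0.0007,0.0025,0.037],0,0.048],
    [[0.0007,0.0025,0.039],0,0.048],
  ],
)

```text
clock: 22.6
tool_pos: [0.4969, -0.1918, 0.0755]
eef_rot: [3.141, -0.002, 2.946]
force: [0.6, -0.3, -3.0]
opening: 0.619
grip_force: 30.0
```

```bash
python3 -c "
from h import *
for i in range(8):grab('top')"; python3 go.py .4983 -.1923 .0739 168.9
```

```text
at [ 0.4977 -0.1921  0.0768] psi 168.8
shift [-0.0007 -0.0001  0.0029] turn -0.1
```

Emit:
send_rows(
  deltas=[
    [[0,0,0.001],0,0.048],
    [[0,0,0.002],0,0.048],
    [[0,0,0.0025],0,0.048],
    [[0,0,0.003],0,0.048],
    [[0,0,0.0033],0,0.048],
  ],
)

```text
clock: 23.5
tool_pos: [0.4974, -0.192, 0.0739]
eef_rot: [-3.141, -0.0, 2.946]
force: [-4.4, 1.2, 12.4]
opening: 0.624
grip_force: 30.0
```

Emit:
send_rows(
  deltas=[
    [[0,0,0],0,0.048],
    [[0,0,0],0,0.06],
    [[0,0,0],0,0.068],
    [[0,0,0],0,0.09],
    [[0,0,0],0,0.09],
  ],
)

```text
clock: 24.0
tool_pos: [0.4976, -0.192, 0.0732]
eef_rot: [3.142, 0.0, 2.946]
force: [-0.6, -0.3, -0.3]
opening: 0.865
grip_force: 0.0
```

Emit:
send_rows(
  deltas=[
    [[0,0,0],0,0.09],
    [[0,0,0],0,0.09],
    [[0,0,-0.02],0,0.09],
    [[0,0,-0.06],0,0.09],
    [[0,0,-0.1],0,0.09],
  ],
)

```text
clock: 24.5
tool_pos: [0.4969, -0.1916, 0.1739]
eef_rot: [3.141, -0.002, 2.947]
force: [0.6, -1.1, 0.4]
opening: 0.981
grip_force: 0.0
```

```bash
python3 go.py  .58 0 .18 172 .646 .1985 .18 177.6
```

```text
at [ 0.4969 -0.1916  0.1739] psi 168.83
shift [-0.0444  0.2041 -0.006 ] turn -3.17
shift [-0.0377  0.2058  0.    ] turn -5.6
```

Emit:
send_rows(
  deltas=[
    [[-0.006,0.03,0],0,0.09],
    [[-0.015,0.07,-0.006],-1,0.09],
    [[-0.025,0.115,-0.006],-2,0.09],
    [[-0.035,0.16,-0.006],-3,0.09],
    [[-0.044,0.205,-0.006],-3.2,0.09],
  ],
)

```text
clock: 25.0
tool_pos: [0.581, 0.002, 0.1793]
eef_rot: [-3.141, 0.0, 3.002]
force: [1.2, -0.4, 0.2]
opening: 0.98
grip_force: 0.0
```

Emit:
send_rows(
  deltas=[
    [[-0.01,0.045,0],-1,0.09],
    [[-0.018,0.09,0],-2,0.09],
    [[-0.028,0.13,0],-3.5,0.09],
    [[-0.034,0.165,0],-5,0.09],
    [[-0.037,0.195,0],-5.6,0.09],
  ],
)

```text
clock: 25.5
tool_pos: [0.6445, 0.1909, 0.1789]
eef_rot: [3.141, -0.0, 3.102]
force: [0.4, -0.5, -0.4]
opening: 0.98
grip_force: 0.0
```

```bash
python3 -c "
from h import *
for i in range(7):grab('top')
f=grab('scene','s5.png')
i=cv2.imread('pics/s5.png')[60:360,130:460]; cv2.imwrite('pics/s5c.png',cv2.resize(i,None,fx=2,fy=2))"; python3 go.py .646 .1985 .084 177.6
```

```text
at [0.6444 0.1867 0.1792] psi 177.49
shift [-0.0011  0.0119  0.0952] turn -0.11
```

View pics/s5c.png

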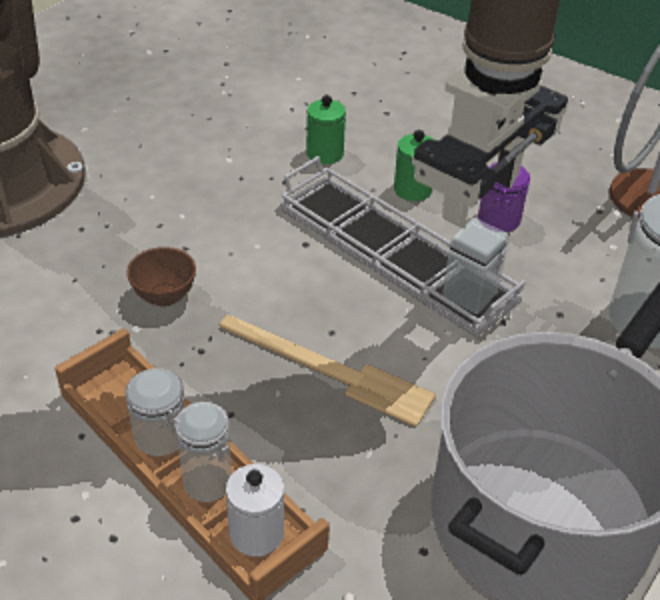

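The squat jar stands in the second cell (155,410), and three jars are now upright. I go down on the square jar (477,250).

Emit:
send_rows(
  deltas=[
    [[-0.001,0.01,0],0,0.09],
    [[-0.001,0.012,0.015],0,0.09],
    [[-0.001,0.012,0.04],0,0.09],
    [[-0.001,0.012,0.07],0,0.09],
    [[-0.001,0.012,0.095],0,0.09],
  ],
)

```text
clock: 26.4
tool_pos: [0.6449, 0.2003, 0.0817]
eef_rot: [-3.141, -0.001, 3.1]
force: [0.2, -0.4, 0.2]
opening: 0.983
grip_force: 0.0
```

Emit:
send_rows(
  deltas=[
    [[0,0,0],0,0.075],
    [[0,0,0],0,0.065],
    [[0,0,0],0,0.055],
    [[0,0,0],0,0.042],
    [[0,0,0],0,0.042],
  ],
)

```text
clock: 26.9
tool_pos: [0.6463, 0.2005, 0.0854]
eef_rot: [3.141, 0.002, 3.1]
force: [-0.8, -3.8, 2.9]
opening: 0.596
grip_force: 1.8
```

Emit:
send_rows(
  deltas=[
    [[0,0,0],0,0.042],
    [[0,0,0],0,0.042],
    [[0,0,0],0,0.042],
    [[0,0,0],0,0.042],
    [[0,0,0],0,0.042],
  ],
)

```text
clock: 27.4
tool_pos: [0.6463, 0.2001, 0.0852]
eef_rot: [-3.141, 0.001, 3.099]
force: [-0.8, -1.5, 6.7]
opening: 0.566
grip_force: 29.9
```

```bash
python3 go.py  .646 .1985 .215 177.6 .56 .0 .215 173 .4198 -.1769 .215 168.9
```

```text
at [0.6463 0.2001 0.0852] psi 177.57
shift [ 0.     -0.0017 -0.1298] turn -0.03
shift [ 0.0776 -0.2019 -0.    ] turn 4.6
shift [ 0.1176 -0.1927 -0.    ] turn 4.1
```

Emit:
send_rows(
  deltas=[
    [[0,0,-0.008],0,0.042],
    [[0,0,-0.03],0,0.042],
    [[0,0,-0.06],0,0.042],
    [[0,0,-0.095],0,0.042],
    [[0,0,-0.13],0,0.042],
  ],
)

```text
clock: 27.9
tool_pos: [0.645, 0.2006, 0.2154]
eef_rot: [3.142, -0.001, 3.1]
force: [0.5, -0.2, -3.8]
opening: 0.563
grip_force: 29.8
```

Emit:
send_rows(
  deltas=[
    [[0.01,-0.025,0],1,0.042],
    [[0.025,-0.065,0],2,0.042],
    [[0.042,-0.11,0],3,0.042],
    [[0.06,-0.155,0],4,0.042],
    [[0.0775,-0.2,0],4.6,0.042],
  ],
)

```text
clock: 28.4
tool_pos: [0.5585, 0.0026, 0.2143]
eef_rot: [-3.142, -0.0, 3.019]
force: [1.3, -0.5, -2.4]
opening: 0.565
grip_force: 29.8
```

Emit:
send_rows(
  deltas=[
    [[0.025,-0.04,0],1,0.042],
    [[0.05,-0.08,0],2,0.042],
    [[0.075,-0.12,0],3,0.042],
    [[0.098,-0.155,0],4,0.042],
    [[0.114,-0.18,0],4.1,0.042],
  ],
)

```text
clock: 28.9
tool_pos: [0.4223, -0.1627, 0.2143]
eef_rot: [-3.141, -0.001, 2.945]
force: [1.1, 0.3, -2.4]
opening: 0.567
grip_force: 29.8
```

```bash
python3 -c "
from h import *
for i in range(7):grab('top')"; python3 go.py .4198 -.1769 .0872 168.9
```

```text
at [ 0.4257 -0.1596  0.2145] psi 169.03
shift [ 0.0025 -0.0182  0.1273] turn 0.13
```

Emit:
send_rows(
  deltas=[
    [[0.0025,-0.01,0],0,0.042],
    [[0.0025,-0.0175,0.01],0,0.042],
    [[0.0025,-0.0175,0.035],0,0.042],
    [[0.0025,-0.0175,0.06],0,0.042],
    [[0.0025,-0.0175,0.085],0,0.042],
  ],
)

```text
clock: 29.75
tool_pos: [0.4187, -0.1781, 0.1276]
eef_rot: [3.141, -0.0, 2.948]
force: [-0.3, -0.7, -3.2]
opening: 0.568
grip_force: 29.8
```

```bash
python3 -c "
from h import *
for i in range(8):grab('top')"; python3 go.py .4198 -.1769 .0872 168.9
```

```text
at [ 0.4198 -0.1778  0.1303] psi 168.9
shift [0.0003 0.001  0.0431] turn -0.0
```

Emit:
send_rows(
  deltas=[
    [[0,0.001,0.01],0,0.042],
    [[0,0.001,0.022],0,0.042],
    [[0,0.001,0.032],0,0.042],
    [[0,0.001,0.037],0,0.042],
    [[0,0.001,0.039],0,0.042],
  ],
)

```text
clock: 30.65
tool_pos: [0.4187, -0.1763, 0.0893]
eef_rot: [3.141, -0.001, 2.948]
force: [-0.1, 0.6, -2.3]
opening: 0.566
grip_force: 29.8
```

```bash
python3 -c "
from h import *
for i in range(8):grab('top')"; python3 go.py .4198 -.1769 .0872 168.9
```

```text
at [ 0.4194 -0.1767  0.0905] psi 168.91
shift [-0.0005 -0.0002  0.0033] turn 0.01
```

Emit:
send_rows(
  deltas=[
    [[0,0,0.001],0,0.042],
    [[0,0,0.002],0,0.042],
    [[0,0,0.0027],0,0.042],
    [[0,0,0.0033],0,0.042],
    [[0,0,0.0036],0,0.042],
  ],
)

```text
clock: 31.55
tool_pos: [0.4194, -0.1767, 0.0871]
eef_rot: [-3.141, 0.0, 2.948]
force: [-3.3, -0.2, 10.2]
opening: 0.563
grip_force: 29.9
```

Emit:
send_rows(
  deltas=[
    [[0,0,0],0,0.042],
    [[0,0,0],0,0.055],
    [[0,0,0],0,0.062],
    [[0,0,0],0,0.09],
    [[0,0,0],0,0.09],
  ],
)

```text
clock: 32.05
tool_pos: [0.4193, -0.1765, 0.0866]
eef_rot: [3.142, 0.0, 2.948]
force: [-0.4, 1.2, -0.3]
opening: 0.796
grip_force: 0.0
```

Emit:
send_rows(
  deltas=[
    [[0,0,0],0,0.09],
    [[0,0,0],0,0.09],
    [[0,0,-0.02],0,0.09],
    [[0,0,-0.06],0,0.09],
    [[0,0,-0.1],0,0.09],
  ],
)

```text
clock: 32.55
tool_pos: [0.4186, -0.1761, 0.1874]
eef_rot: [3.141, -0.002, 2.949]
force: [0.8, -1.2, 0.2]
opening: 0.98
grip_force: 0.0
```

Emit:
send_rows(
  deltas=[
    [[0,0.03,-0.03],0,0.09],
    [[0,0.07,-0.05],0,0.09],
    [[0,0.11,-0.05],0,0.09],
    [[0,0.15,-0.05],0,0.09],
    [[0,0.18,-0.05],0,0.09],
  ],
)

```text
clock: 33.05
tool_pos: [0.454, 0.0025, 0.2371]
eef_rot: [3.141, 0.001, 2.949]
force: [0.4, 0.1, 0.2]
opening: 0.98
grip_force: 0.0
```

```bash
python3 -c "
from h import *
for i in range(7):grab('top')
f=grab('scene','s6.png')
i=cv2.imread('pics/s6.png')[200:380,130:330]; cv2.imwrite('pics/s6c.png',cv2.resize(i,None,fx=3,fy=3)); grab('top','t6.png')"
```

```text
(no output)
```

View pics/s6c.png

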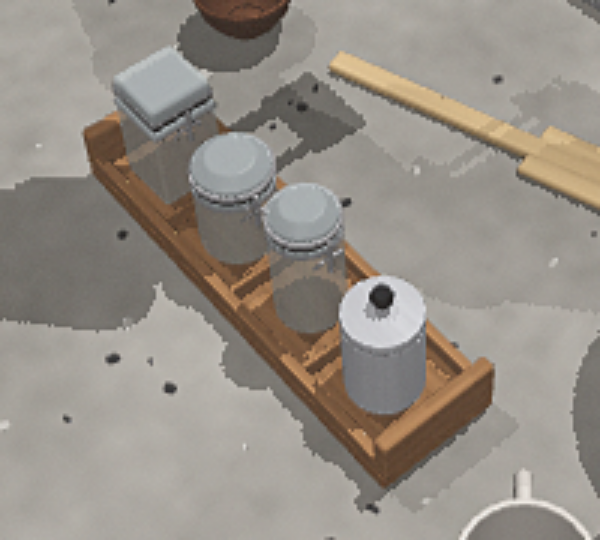

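View pics/t6.png

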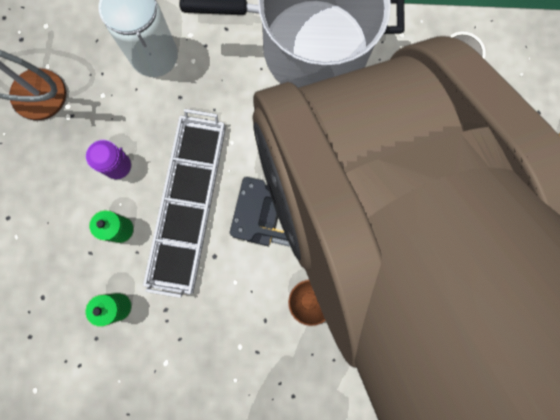

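All four stand upright in the rack, from near to far square (165,125), squat (235,195), tall (305,255) and canister (383,345). The drainer is empty and the hand is clear.

```bash
python3 -c "
from cell import robot; print(robot.sign_off())"
```

```text
the job is handed in; nothing more can be done
None
```

All four jars are released and standing upright in the wooden rack in reverse order (near to far: square jar, squat jar, tall jar, canister), and the job was handed in at about 33 s on the robot's clock.

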